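Tip the rinsed stoppers out onto the drying tray

TASK

Slide the white drying tray along the bench until its long side is flush against the front of the tipping stand's foot, below the pot. Then use the side lever to tip the pot over without jerking it, so that all five rubber stoppers drop out into the tray, and finally swing the pot fully back upright. Leave the tray where it is, with every stopper lying in it, and do not disturb the other things on the bench.

Things in the scene. Friction and masses are not known exactly. Their poses are not given: they have to be found in the camera images.
- stand: Fixed grey stand. Origin on the bench below the hinge axis, midway between the uprights; x along the hinge axis, -y the way the pot empties, z up. Foot: x -90 to 90, y 25 to 105, 12 mm high; its front edge is y = +25 mm. Upright plates 10 mm thick at x = -65 and 65, y 35 to 95, above z = 125 mm widening to y -12 to 95; top z = 185 mm.
- pot (a joint): Pot tilt (rad): 0 = upright against a stop, grows as it tips to the stand's -y, 2.4 = fully tipped against the other stop. Friction holds it wherever it is left; turning it takes 0.25 to 0.4 N m (about 4 N square to the lever at its bar). Stoppers slide out only well past level: tip to 2.2 or more and they empty within a second.
- lever_bar (a point): On the pot lever's black crossbar, at stand x = -120 mm. Bar: 12 mm thick, parallel to stand x, from x = -84 (where the 10 mm thick lever arm is) to -150 mm (free end), 100 mm from the hinge axis. At tilt q the lever leans 1.2 - q rad from vertical towards the stand's +y: bar at y 93, z 206 mm upright; straight up at q = 1.2, z 270 mm; y -93, z 206 mm fully tipped.
- hinge (a point): Middle of the hinge axis, fixed on the stand: stand x = 0, y = 0, z = 170 mm. The axis is parallel to stand x.
- pot_mouth (a point): Centre of the open rim of the steel pot, z along the pot's axis, out of the mouth. Round cup 95 mm high, 72 mm across at the bottom, 112 mm at the rim, walls 4 mm. Upright: axis at stand x = 0, y = 25 mm, underside z = 105 mm, rim z = 200 mm.
- tray: Loose white open tray, 220 mm along its x, 160 mm along its y, 40 mm high, walls 4 mm, about 0.45 kg. Origin at the centre of its underside. It starts on the bench to the stand's -y side, up to 0.22 rad askew, 70 to 160 mm short of the foot, its +y long side facing the foot. Flush against the foot its centre is at stand y = -55 mm.
- stopper0: Dark rubber stopper, a solid taper 26 mm long, 20 mm across at the small end and 25 mm at the large end, about 18 g; origin at its centre, z along its axis. All five stoppers are alike and start inside the pot.
- stopper1: Dark rubber stopper, a solid taper 26 mm long, 20 mm across at the small end and 25 mm at the large end, about 18 g; origin at its centre, z along its axis. All five stoppers are alike and start inside the pot.
- stopper2: Dark rubber stopper, a solid taper 26 mm long, 20 mm across at the small end and 25 mm at the large end, about 18 g; origin at its centre, z along its axis. All five stoppers are alike and start inside the pot.
- stopper3: Dark rubber stopper, a solid taper 26 mm long, 20 mm across at the small end and 25 mm at the large end, about 18 g; origin at its centre, z along its axis. All five stoppers are alike and start inside the pot.
- stopper4: Dark rubber stopper, a solid taper 26 mm long, 20 mm across at the small end and 25 mm at the large end, about 18 g; origin at its centre, z along its axis. All five stoppers are alike and start inside the pot.
- tube_rack: Blue tube rack, 90 x 130 x 35 mm, bystander; origin under its centre.
- tip_box: Orange tip box, 85 x 120 x 50 mm, bystander; origin under its centre.
- beaker: Glass beaker, 80 mm across, 100 mm high, bystander on the stand's +y side; origin under its centre.
- jar: Small clear jar with white lid, 60 mm across, 70 mm high, bystander on the stand's -x side; origin under its centre.
- marker: Marker pen, 130 mm long, 14 mm thick, lying on the bench near the robot, bystander; origin under the barrel's middle.

How it is judged (in metres and radians):
On the way, in this order (a step that is already met when the one before it is completed fails the run):
1. the tray is flush against the front of the stand's foot, with the pot still upright (y of tray in the frame of stand above -0.072 m and angle between the y axis of tray and the y axis of stand, either way round below 0.14 rad and x of tray in the frame of stand between -0.08 and 0.08 m and height (world z) of tray below 0.008 m and angle between tray's own z axis and vertical below 0.05 rad and value of joint pot below 0.3 rad), for 0.2 s.
2. the pot is tipped over and all five stoppers lie in the tray (value of joint pot above 1.7 rad and x of stopper0 in the frame of tray between -0.108 and 0.108 m and y of stopper0 in the frame of tray between -0.078 and 0.078 m and z of each of stopper0, stopper1, stopper2, stopper3, stopper4 in the frame of tray below 0.045 m and x of stopper1 in the frame of tray between -0.108 and 0.108 m and y of stopper1 in the frame of tray between -0.078 and 0.078 m and x of stopper2 in the frame of tray between -0.108 and 0.108 m and y of stopper2 in the frame of tray between -0.078 and 0.078 m and x of stopper3 in the frame of tray between -0.108 and 0.108 m and y of stopper3 in the frame of tray between -0.078 and 0.078 m and x of stopper4 in the frame of tray between -0.108 and 0.108 m and y of stopper4 in the frame of tray between -0.078 and 0.078 m), for 0.2 s.
At the end, for the whole second after the job is handed in: The pot stands upright (tilt below 0.12 rad); the tray lies flat on the bench with its long side against the front of the stand's foot (gap at its middle under 17 mm, within 0.14 rad of parallel, centred on the pot within 80 mm); all five stoppers lie at rest inside the tray (value of joint pot below 0.12 rad and y of tray in the frame of stand above -0.072 m and angle between the y axis of tray and the y axis of stand, either way round below 0.14 rad and x of tray in the frame of stand between -0.08 and 0.08 m and height (world z) of tray below 0.008 m and angle between tray's own z axis and vertical below 0.05 rad and x of stopper0 in the frame of tray between -0.108 and 0.108 m and y of stopper0 in the frame of tray between -0.078 and 0.078 m and z of each of stopper0, stopper1, stopper2, stopper3, stopper4 in the frame of tray below 0.045 m and linear speed of each of stopper0, stopper1, stopper2, stopper3, stopper4 below 0.03 m/s and x of stopper1 in the frame of tray between -0.108 and 0.108 m and y of stopper1 in the frame of tray between -0.078 and 0.078 m and x of stopper2 in the frame of tray between -0.108 and 0.108 m and y of stopper2 in the frame of tray between -0.078 and 0.078 m and x of stopper3 in the frame of tray between -0.108 and 0.108 m and y of stopper3 in the frame of tray between -0.078 and 0.078 m and x of stopper4 in the frame of tray between -0.108 and 0.108 m and y of stopper4 in the frame of tray between -0.078 and 0.078 m); the robot touches nothing.
It fails at once if the pot is jerked or flung over (turning faster than 5 rad/s) (velocity of joint pot above 5 rad/s or velocity of joint pot below -5 rad/s).
It fails at once if a bystander is pushed more than 40 mm or knocked over (distance of any of tube_rack, tip_box, beaker, jar, marker from where it was at the start of the episode above 0.04 m or angle between any of tube_rack, tip_box, beaker, jar, marker's own z axis and vertical above 0.5 rad).
It also fails if it takes over 62 s, if anything falls off the work surface, if the arm or the gripper's body presses on something with over 40 N, if the wrist force passes 120 N, or if a joint passes its speed limit or range.

ROBOT

A 6-joint arm with a two-finger parallel gripper is mounted at the origin on the work surface. World frame = base frame: x ahead of the robot, y to its left, z up, the work surface at z = 0. Lengths are in mm, angles in rad, forces in N, time in s.
With the tool pointing down it reaches from about 275 to 1000 mm from the base axis. Payload 8.4 kg.
Tool frame: the origin (TCP) lies at the very end of the fingers, on their centre line; the grasp point (between the pads) lies 19 mm behind it; x points along the fingers, y is the direction in which the jaws open and shut, and the axes are right-handed (so a half turn about x gives the same grasp; the last joint's range is limited). The gripper opens to 85 mm and grips with 20 to 120 N. Pads are 22 mm wide; open, the fingers measure 114 mm over their backs; the gripper's body (76 mm by 85 mm) begins 54 mm behind the grasp point. The pads swing forward as they close: fully open they stand 13 mm farther back than shut.
Start: joints at [-1.118, 0.353, 1.633, -0, 1.155, -0.002], TCP at [274.551, -561.471, 200.981] pointing down, gripper open.
Joint ranges: [-2.63, 2.63], [-0.92, 2.1], [0.06, 2.66], [-1.3, 4.44], [0, 2.69], [-3.02, 3.02]. Speed limits (rad/s): [2.22, 2.22, 2.79, 3.14, 3.14, 3.14].

INTERFACE

Orientations are given as [roll, pitch, yaw] about the fixed x, y, z axes, in that order (R = Rz(yaw) Ry(pitch) Rx(roll)).
In Python, from rig import r, grab_frame, camera_params, sign_off gives the robot as it stands.
- The arm moves only by the tool drive_tool, never from a script. Its argument "rows" is one flat list of numbers, 7 for each row, row after row: the shift along the tool's x, y, z in mm, then the turn, a rotation vector about the tool's x, y, z in degrees, then the opening in per cent of the stroke, from 0 (shut) to 100 (fully open). In form: [x, y, z, rx, ry, rz, fingers, x, y, z, rx, ry, rz, fingers, ...]. A call has 1 to 10 rows; each row is the pose to reach, as a shift and turn from the pose measured when the call began, along the tool's axes at that moment; what a row does not reach only later rows make up. A row lasts 1/8 s, in which the tool goes at most 62.5 mm and 10.7 degrees, less where a joint would pass 70% of its speed; a pose out of reach is approached as far as the arm can. A call with a gripper value outside its range is refused whole. The fingers move at their own pace and stop on an object; "newtons" is the grip in N (left out, the last holds). Time passes only in rows, so rows that repeat a pose let the fingers close. It gives the time, the measured TCP pose, the force and the opening at its end, in the units of the state.
- r.sense(): the state, without advancing time (a new reading comes with each control period).
- grab_frame(name): name is "scene" or "top" or "wrist"; returns the picture (384x512x3 uint8, red, green, blue); there is no depth.
- camera_params(name): a dict with "vertical_fov" (degrees; the focal length in pixels is half the picture's height over the tangent of half this angle, whatever the lens; pixels are square), "cx", "cy" (the principal point, pixels), "k1" (the pictures are not rectified: a ray, as slopes to the right and down, at radius r is drawn at 1 + k1 r^2 times it, then the intrinsics apply), "pose" (4x4, takes a point from camera to world coordinates); the wrist camera has in their place "tool_from_camera" (4x4, takes a point from camera to tool coordinates, whose origin is the TCP and whose axes are the tool frame's). Camera axes: x right, y down, z forward; pixel columns grow to the right and rows downward; lengths in mm; the calibration is good to about 2 mm. A picture is of the moment at which its call begins: read the wrist's pose just before it. camera_params takes no time and is no camera call.
- sign_off(): hands the job in, once; it reports no verdict.
The state is a dict: "clock": time; "qpos": joint angles; "qvel": joint speeds; "joint_efforts": joint torques, N m; "eef_pos": TCP position; "tcp_rot": TCP orientation; "contact_force": force on the tool from outside, world axes, zero at the start; "wrist_torque": the same for the moment, N m; "opening": opening from 0.0 (shut) to 1.0 (fully open).
Only numpy, scipy, OpenCV 4.12 (cv2) and the standard library are available. Lean on these libraries where they do the work, as an engineer would, in place of code of your own. Each camera call takes 0.05 s, during which the arm holds its last target.

## Working session

There is one attempt and no reset: what is moved stays moved. The work goes in short steps, Python scripts to look and compute and a tool call to move; the robot and the scene stay as the last step left them, time stands still between calls to the robot, and variables do not carry over. Pictures are saved under pics/ and viewed, and the job is handed in when it is done.

Besides the shell and the picture viewer there is one more tool, called after "Emit:" as a command line: name --argument value ..., lists and objects as JSON in quotes. drive_tool: Moves the arm, as the interface text tells. Its arguments: {"type":"object","properties":{"rows":{"type":"array","items":{"type":"number"}},"newtons":{"type":"number"}},"required":["rows"]}

```bash
ls; mkdir -p pics
python3 - <<'E'
from rig import r, grab_frame, camera_params
import cv2
s=r.sense();print(s)
for n in("scene","top"):
    cv2.imwrite(f"pics/{n}0.png",grab_frame(n)[:,:,::-1]);print(n,camera_params(n))
print(camera_params("wrist"))
E
```

```text
pics
{'clock': 0.0, 'qpos': array([-1.11840477e+00,  3.53660327e-01,  1.63412847e+00, -1.04060755e-05,
        1.15521210e+00, -2.38472777e-03]), 'qvel': array([-0.00025787,  0.00057278,  0.00044535,  0.00066134, -0.00163444,
       -0.00074629]), 'joint_efforts': array([ 1.62661243e-03, -6.05239391e+01, -3.42075098e+01,  4.11773053e-04,
        9.22685053e-03, -4.30575665e-05]), 'eef_pos': array([ 274.31624851, -561.003886  ,  200.25653655]), 'tcp_rot': array([-1.56642492,  1.56938806,  2.02994822]), 'contact_force': array([-0.3899054 ,  0.15695058,  0.47274575]), 'wrist_torque': array([-0.00796215,  0.06869221, -0.03332134]), 'opening': 0.9974082975821966}
scene {'vertical_fov': 46.917265833251435, 'cx': 260.18432341600635, 'cy': 189.53609058090922, 'k1': -0.16992559988901895, 'pose': array([[ 1.40855964e-01,  7.07417673e-01, -6.92618101e-01,
         1.51274355e+03],
       [ 9.90023962e-01, -1.03110145e-01,  9.60252715e-02,
        -1.61798359e+02],
       [-3.48597868e-03, -6.99234249e-01, -7.14884126e-01,
         1.18286707e+03],
       [ 0.00000000e+00,  0.00000000e+00,  0.00
[... 287 characters left out ...]
6e-03, -9.53567981e-04,
        -2.24246608e+01],
       [-1.94540895e-04, -1.85329518e-01, -9.82676413e-01,
         1.13207557e+03],
       [ 0.00000000e+00,  0.00000000e+00,  0.00000000e+00,
         1.00000000e+00]])}
{'vertical_fov': 60.114982555314576, 'cx': 253.9265425458375, 'cy': 190.91341267603747, 'k1': -0.009221671176062837, 'tool_from_camera': array([[-2.54587556e-04, -3.03399719e-01,  9.52863341e-01,
        -1.74049894e+02],
       [ 9.99999760e-01,  5.36744738e-04,  4.38085589e-04,
        -7.54748102e-01],
       [-6.44359428e-04,  9.52863223e-01,  3.03399509e-01,
        -7.73588303e+01],
       [ 0.00000000e+00,  0.00000000e+00,  0.00000000e+00,
         1.00000000e+00]])}
```

View pics/scene0.png

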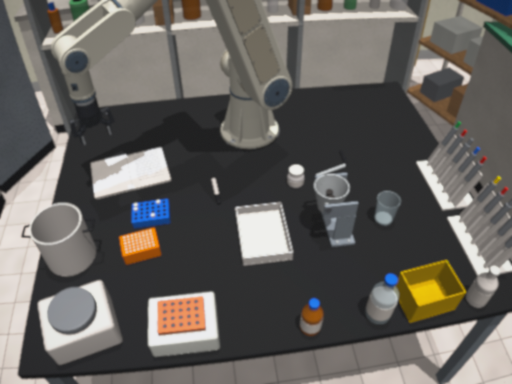

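View pics/top0.png

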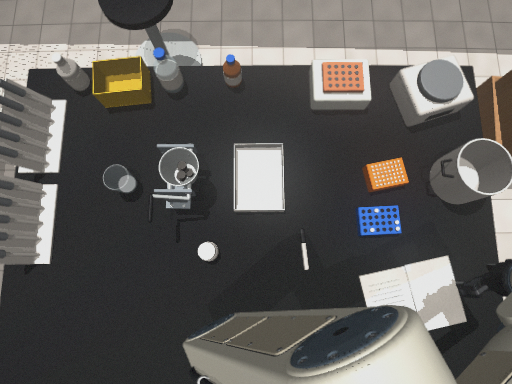

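Run:
```python
import cv2
a=cv2.imread("pics/top0.png")[130:270,90:320];cv2.imwrite("pics/topc.png",cv2.resize(a,None,fx=3.4,fy=3.4,interpolation=cv2.INTER_CUBIC))
a=cv2.imread("pics/scene0.png")[145:275,220:420];cv2.imwrite("pics/scenec.png",cv2.resize(a,None,fx=4,fy=4,interpolation=cv2.INTER_CUBIC))
```

```text
(no output)
```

View pics/topc.png

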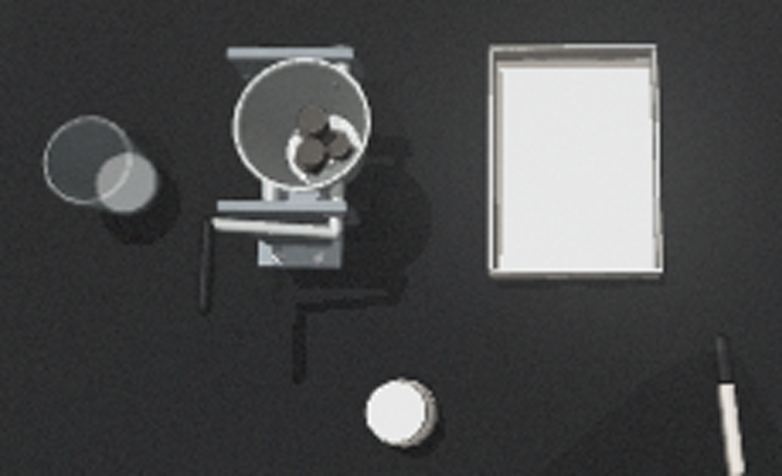

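View pics/scenec.png

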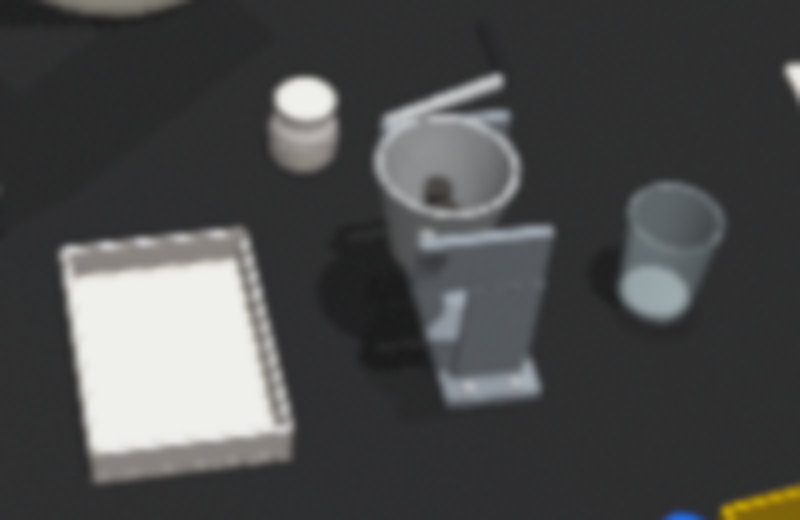

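```bash
cat > h.py <<'E'
import numpy as np, cv2
from rig import r, grab_frame, camera_params
def KD(c):
    f=192/np.tan(np.radians(c["vertical_fov"])/2)
    return np.array([[f,0,c["cx"]],[0,f,c["cy"]],[0,0,1]]),np.array([c["k1"],0,0,0,0.])
def pix2w(c,uv,z,pose=None):
    K,D=KD(c);P=c["pose"] if pose is None else pose
    n=cv2.undistortPointsIter(np.array(uv,float).reshape(-1,1,2),K,D,None,None,(3,100,1e-9)).reshape(-1,2)
    d=np.c_[n,np.ones(len(n))]@P[:3,:3].T;o=P[:3,3]
    return o+d*((np.broadcast_to(z,len(n))-o[2])/d[:,2])[:,None]
def w2pix(c,X,pose=None):
    K,D=KD(c);P=np.linalg.inv(c["pose"] if pose is None else pose)
    return cv2.projectPoints(np.array(X,float).reshape(-1,1,3),cv2.Rodrigues(P[:3,:3])[0],P[:3,3],K,D)[0].reshape(-1,2)
E
python3 - <<'E'
from h import *
np.set_printoptions(precision=1,suppress=True)
c=camera_params("top");s=camera_params("scene")
T=lambda l,z:pix2w(c,np.array(l)/3.4+[90,130],z)
S=lambda l,z:pix2w(s,np.array(l)/4+[220,145],z)
print("tray top",T([(489,45),(656,45),(662,272),(489,273)],40))
print("tray scn",S([(62,250),(245,230),(292,432),(93,458)],40))
print("plates",T([(228,50),(353,50),(347,206),(218,206)],185))
print("plates scn",S([(420,240),(553,229)],185))
print("foot",T([(258,267),(341,267)],12), S([(540,392),(447,403)],[0,0]))
print("rim",T([(302,124)],200),S([(447,166)],200))
print("bar",T([(205,312),(208,222)],206))
print("jar",T([(396,412)],70),S([(306,100)],70))
E
```

```text
tray top [[ 695.    52.    40. ]
 [ 694.  -107.7   40. ]
 [ 474.9 -108.9   40. ]
 [ 475.    50.6   40. ]]
tray scn [[ 479.6 -105.6   40. ]
 [ 479.2   56.    40. ]
 [ 700.    55.2   40. ]
 [ 702.2 -104.3   40. ]]
plates [[642.9 259.4 185. ]
 [642.  155.1 185. ]
 [510.  156.2 185. ]
 [510.7 261.1 185. ]]
plates scn [[640.1 159.2 185. ]
 [644.1 264.5 185. ]]
foot [[485.9 271.9  12. ]
 [485.5 192.9  12. ]] [[662.6 278.    0. ]
 [661.7 197.    0. ]]
rim [[574.7 191.8 200. ]] [[579.7 194.5 200. ]]
bar [[422.3 261.  206. ]
 [493.6 262.2 206. ]]
jar [[348.  129.7  70. ]] [[354.2 134.2  70. ]]
```

```bash
cat >> h.py <<'E'
from scipy.spatial.transform import Rotation as Ro
def pose():
    s=r.sense();return s,s["eef_pos"],Ro.from_euler("xyz",s["tcp_rot"])
def plan(wps):  # (x,y,z,yaw_of_tool_y) -> tool shifts & rotvec deg
    s,p,R=pose()
    print("t",round(s["clock"],2),"pos",p.round(1),"F",s["contact_force"].round(1),"open",round(s["opening"],2))
    print(R.as_matrix().round(3).tolist())
    for x,y,z,a in wps:
        ty=np.array([np.cos(a),np.sin(a),0]);tx=np.array([0,0,-1.])
        G=Ro.from_matrix(np.c_[tx,ty,np.cross(tx,ty)])
        print((x,y,z),R.inv().apply(np.array([x,y,z])-p).round(1),np.degrees((R.inv()*G).as_rotvec()).round(1))
E
python3 -c "
from h import *
np.set_printoptions(suppress=True)
for a in(0,np.pi): plan([(585,-180,200,a)])
print(pix2w(camera_params('top'),[(303,232),(306,268),(358,205),(401,237),(366,165),(408,190),(116,178)],[14,14,35,35,50,50,100]).round())"
```

```text
t 0.1 pos [ 274.3 -561.   200.3] F [ 0.8  0.4 -0.8] open 1.0
[[-0.001, 0.439, -0.898], [0.001, -0.898, -0.439], [-1.0, -0.001, -0.0]]
(585, -180, 200) [   0.6 -205.9 -446.5] [-63.9  -0.    0.1]
t 0.1 pos [ 274.3 -561.   200.3] F [ 0.8  0.4 -0.8] open 1.0
[[-0.001, 0.439, -0.898], [0.001, -0.898, -0.439], [-1.0, -0.001, -0.0]]
(585, -180, 200) [   0.6 -205.9 -446.5] [116.1   0.1   0. ]
[[ 408. -168.   14.]
 [ 296. -174.   14.]
 [ 490. -342.   35.]
 [ 388. -471.   35.]
 [ 617. -371.   50.]
 [ 535. -500.   50.]
 [ 567.  405.  100.]]
```

Emit:
drive_tool --rows '[0,-20,-45,-7,0,0,100,0,-41,-89,-14,0,0,100,0,-62,-134,-21,0,0,100,0,-82,-178,-28,0,0,100,0,-103,-223,-35,0,0,100,0,-123,-268,-42,0,0,100,0,-144,-312,-49,0,0,100,0,-165,-357,-56,0,0,100,0,-185,-402,-63,0,0,100,0,-206,-446,-64,0,0,100]'

```text
clock: 1.35
eef_pos: [585.3, -178.6, 200.3]
tcp_rot: [-2.462, 1.569, 2.253]
contact_force: [-0.1, -0.3, -0.1]
opening: 0.999
```

```bash
python3 -c "
from h import *
np.set_printoptions(suppress=True)
plan([(585,-180,200,0),(585,-180,15,0),(585,-130,15,0)])"
```

```text
t 1.35 pos [ 585.3 -178.6  200.3] F [-0.1 -0.3 -0.1] open 1.0
[[-0.001, 1.0, 0.003], [0.001, 0.003, -1.0], [-1.0, -0.001, -0.001]]
(585, -180, 200) [ 0.3 -0.3  1.4] [ 0.2 -0.1  0.1]
(585, -180, 15) [185.3  -0.1   1.6] [ 0.2 -0.1  0.1]
(585, -130, 15) [185.4   0.1 -48.4] [ 0.2 -0.1  0.1]
```

Emit:
drive_tool --rows '[50,0,0,0,0,0,100,100,0,0,0,0,0,100,150,0,0,0,0,0,100,188,0,0,0,0,0,100,192,0,-20,0,0,0,100,192,0,-40,0,0,0,100,192,0,-50,0,0,0,100,192,0,-60,0,0,0,100,192,0,-70,0,0,0,100,192,0,-80,0,0,0,100]'

```text
clock: 2.6
eef_pos: [585.0, -97.9, 8.8]
tcp_rot: [-2.757, 1.57, 1.958]
contact_force: [0.7, -0.2, -0.4]
opening: 0.997
```

```bash
python3 -c "
from h import *
np.set_printoptions(suppress=True)
plan([(585,22,8,0)])
cv2.imwrite('pics/s1.png',grab_frame('scene')[:,:,::-1])"
```

```text
t 2.6 pos [585.  -97.9   8.8] F [ 0.7 -0.2 -0.4] open 1.0
[[-0.0, 1.0, 0.003], [0.001, 0.003, -1.0], [-1.0, -0.0, -0.001]]
(585, 22, 8) [   0.9    0.4 -119.9] [ 0.2 -0.1  0. ]
```

View pics/s1.png

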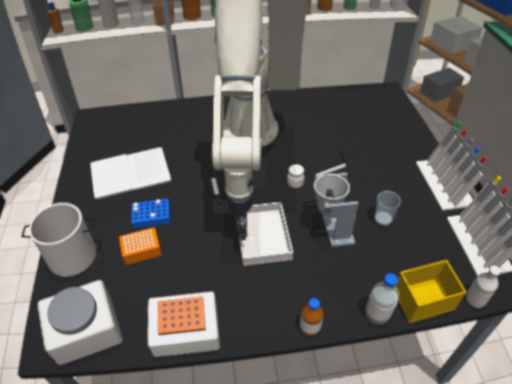

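Emit:
drive_tool --rows '[0,0,-10,0,0,0,100,0,0,-20,0,0,0,100,0,0,-30,0,0,0,100,0,0,-40,0,0,0,100]'

```text
clock: 3.15
eef_pos: [584.6, -56.2, 8.6]
tcp_rot: [-2.595, 1.569, 2.12]
contact_force: [-0.1, -0.7, -0.4]
opening: 1.002
```

```bash
python3 -c "
from h import *
cv2.imwrite('pics/t2.png',grab_frame('top')[120:280,90:320,::-1].repeat(3,0).repeat(3,1))
cv2.imwrite('pics/s2.png',grab_frame('scene')[145:275,200:400,::-1].repeat(4,0).repeat(4,1))"
```

```text
(no output)
```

View pics/s2.png

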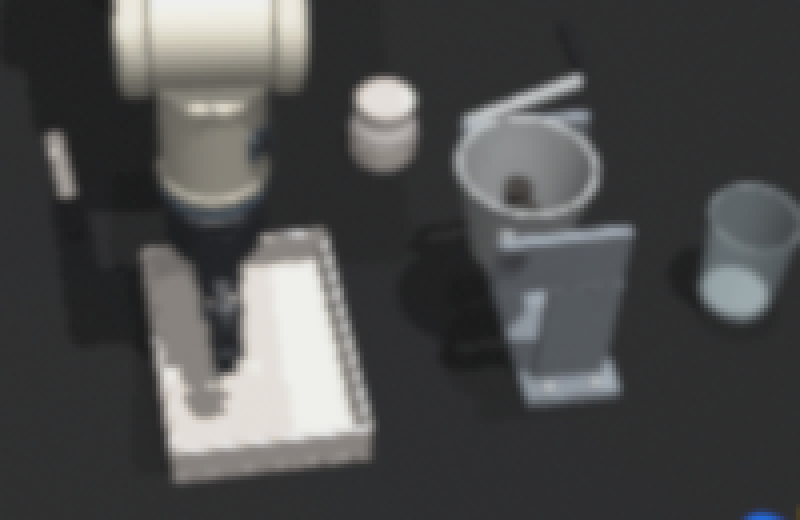

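View pics/t2.png

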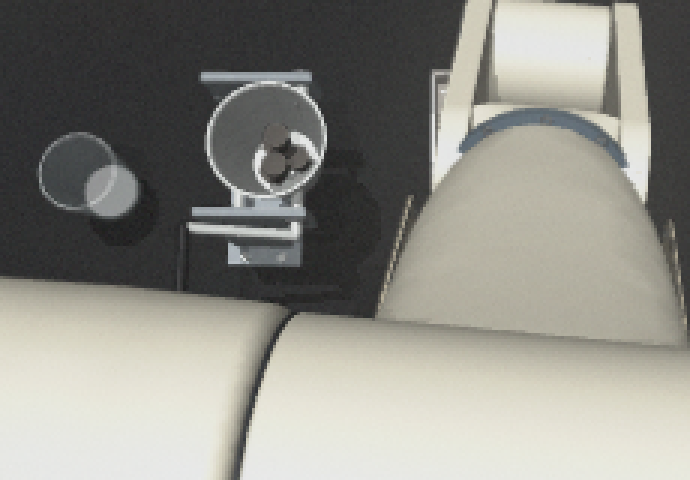

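```bash
python3 -c "
from h import *
s,p,R=pose();print(p,s['contact_force'])
c=camera_params('scene')
for y in(-56,):
  for dx in(-50,0,50):
    for z in (0,8,21,40,60): print(dx,z,((w2pix(c,[(585+dx,p[1],z)])-[200,145])*4).round())
print(((w2pix(c,[(475,-108,40),(695,-108,40),(475,52,40),(695,52,40)])-[200,145])*4).round())
cv2.imwrite('pics/w2.png',grab_frame('wrist')[:,:,::-1])"
```

```text
[584.59844776 -55.86234434   8.6070935 ] [-0.65006484  0.27239742  0.41096436]
-50 0 [[208. 322.]]
-50 8 [[207. 316.]]
-50 21 [[207. 306.]]
-50 40 [[207. 292.]]
-50 60 [[206. 276.]]
0 0 [[215. 367.]]
0 8 [[215. 361.]]
0 21 [[215. 351.]]
0 40 [[215. 337.]]
0 60 [[214. 321.]]
50 0 [[223. 413.]]
50 8 [[223. 408.]]
50 21 [[223. 398.]]
50 40 [[223. 384.]]
50 60 [[222. 369.]]
[[139. 246.]
 [167. 451.]
 [320. 227.]
 [367. 427.]]
```

View pics/w2.png

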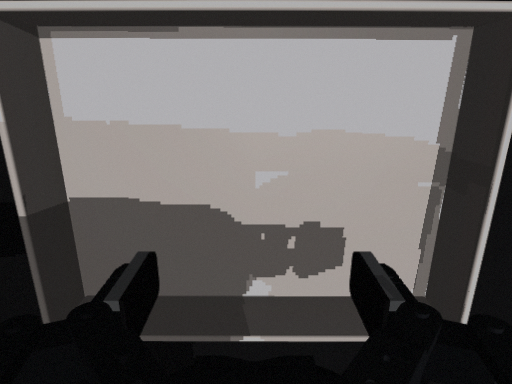

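```bash
python3 -c "
from h import *
c=camera_params('wrist');M=c['tool_from_camera']
for x in(-60,-50,-40,-30,-20,-13,0):
  print(x,w2pix(c,[(x,42,-11),(x,42,11),(x,57,11),(x,-42,0)],M).round().tolist())
s,p,R=pose()
T=np.eye(4);T[:3,:3]=R.as_matrix();T[:3,3]=p
P=T@M
px=[(143,340),(367,340),(145,330),(10,20),(500,20)]
for z in(40,4):print(z,pix2w(c,px,z,P).round())
"
python3 - <<'E'
import cv2
a=cv2.imread('pics/w2.png')[200:384];a=cv2.convertScaleAbs(a,alpha=3,beta=30)
cv2.imwrite('pics/w2b.png',cv2.resize(a,None,fx=1.5,fy=1.5))
E
```

```text
-60 [[363.0, 266.0], [358.0, 314.0], [394.0, 314.0], [150.0, 291.0]]
-50 [[356.0, 254.0], [351.0, 299.0], [385.0, 299.0], [157.0, 277.0]]
-40 [[349.0, 243.0], [345.0, 286.0], [377.0, 286.0], [163.0, 265.0]]
-30 [[343.0, 234.0], [340.0, 274.0], [370.0, 274.0], [169.0, 254.0]]
-20 [[338.0, 225.0], [335.0, 264.0], [364.0, 264.0], [173.0, 245.0]]
-13 [[335.0, 220.0], [332.0, 257.0], [360.0, 257.0], [176.0, 239.0]]
0 [[330.0, 211.0], [327.0, 246.0], [353.0, 246.0], [181.0, 229.0]]
40 [[ 526. -107.   40.]
 [ 644. -106.   40.]
 [ 527. -100.   40.]
 [ 488.   46.   40.]
 [ 680.   47.   40.]]
4 [[ 511. -139.    4.]
 [ 659. -138.    4.]
 [ 513. -131.    4.]
 [ 464.   52.    4.]
 [ 704.   53.    4.]]
```

View pics/w2b.png

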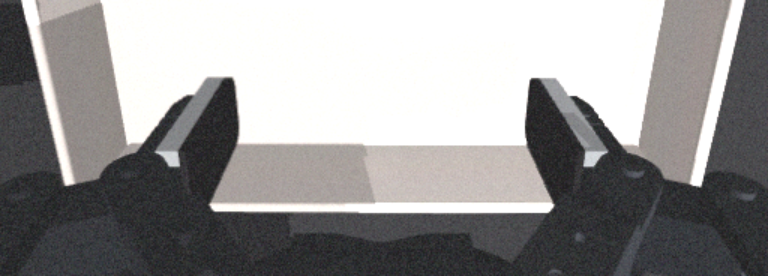

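Emit:
drive_tool --rows '[-60,0,0,0,0,0,100,-60,0,50,0,0,0,60,-60,0,95,0,0,0,50,-60,0,95,0,0,0,50]'

```text
clock: 3.8
eef_pos: [585.2, -154.4, 68.7]
tcp_rot: [-3.0, 1.57, 1.714]
contact_force: [-0.2, 0.4, 0.0]
opening: 0.502
```

```bash
python3 -c "
from h import *
s,p,R=pose();print(p,s['opening'])
cv2.imwrite('pics/w3.png',cv2.convertScaleAbs(grab_frame('wrist')[:,:,::-1],alpha=2,beta=20))"
```

```text
[ 585.18366329 -154.38657632   68.73391314] 0.5020756514635295
```

View pics/w3.png

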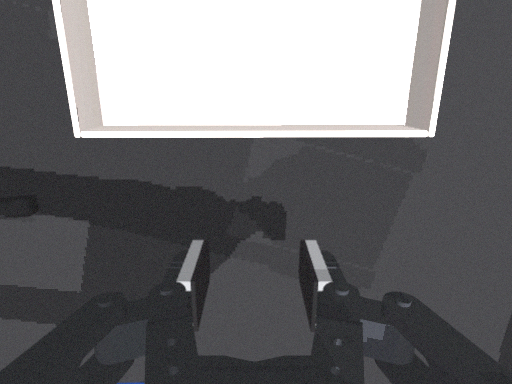

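```bash
python3 -c "
from h import *
c=camera_params('wrist');M=c['tool_from_camera']
s,p,R=pose();print(p)
T=np.eye(4);T[:3,:3]=R.as_matrix();T[:3,3]=p
for z in(40,20,0):print(z,pix2w(c,[(77,135),(434,135),(54,0),(455,0)],z,T@M).round())
for x in(-50,-40,-30,-20): print(x,w2pix(c,[(x,21,-11),(x,21,11)],M).round().tolist())
cv2.imwrite('pics/s3.png',grab_frame('scene')[120:270,180:380,::-1].repeat(4,0).repeat(4,1))
q=camera_params('scene')
print(((w2pix(q,[p+[0,0,k] for k in(0,20,40,60)])-[180,120])*4).round())
"
```

```text
[ 584.89093801 -152.79132721   68.47236614]
40 [[ 476. -104.   40.]
 [ 694. -103.   40.]
 [ 475.  -30.   40.]
 [ 694.  -30.   40.]]
20 [[ 466. -106.   20.]
 [ 705. -106.   20.]
 [ 464.  -26.   20.]
 [ 704.  -25.   20.]]
0 [[ 455. -109.    0.]
 [ 716. -109.    0.]
 [ 454.  -21.    0.]
 [ 715.  -21.    0.]]
-50 [[306.0, 254.0], [303.0, 299.0]]
-40 [[302.0, 243.0], [300.0, 286.0]]
-30 [[299.0, 234.0], [297.0, 274.0]]
-20 [[297.0, 225.0], [295.0, 264.0]]
[[176. 428.]
 [175. 412.]
 [173. 396.]
 [171. 379.]]
```

View pics/s3.png

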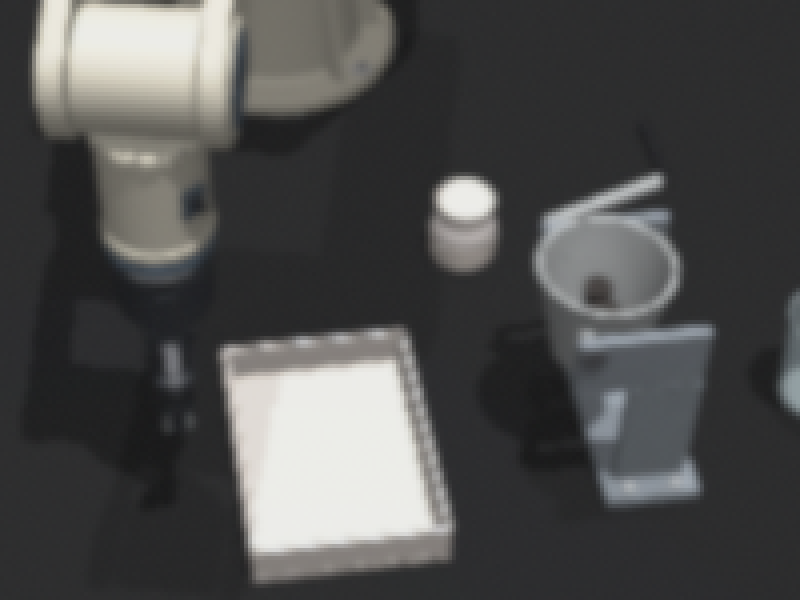

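Emit:
drive_tool --rows '[0,0,0,0,0,0,0,0,0,0,0,0,0,0,0,0,0,0,0,0,0,0,0,0,0,0,0,0]'

```text
clock: 4.4
eef_pos: [584.9, -151.4, 68.4]
tcp_rot: [-2.541, 1.569, 2.175]
contact_force: [-0.2, 0.1, -0.5]
opening: 0.002
```

```bash
python3 -c "
from h import *
s,p,R=pose();print(p,s['opening'],s['contact_force'])
c=camera_params('wrist');M=c['tool_from_camera']
for x in(-40,-30,-20,-10,0): print(x,w2pix(c,[(x,0,-11),(x,0,11)],M).round().tolist())
cv2.imwrite('pics/w4.png',cv2.convertScaleAbs(grab_frame('wrist')[150:384,120:400,::-1],alpha=2,beta=20).repeat(2,0).repeat(2,1))"
```

```text
[ 584.8956003  -151.39787908   68.35161803] 0.0022697108899744386 [-0.24898978  0.12931961 -0.46410696]
-40 [[255.0, 243.0], [255.0, 286.0]]
-30 [[255.0, 234.0], [255.0, 274.0]]
-20 [[255.0, 225.0], [255.0, 264.0]]
-10 [[255.0, 218.0], [255.0, 255.0]]
0 [[255.0, 211.0], [255.0, 246.0]]
```

View pics/w4.png

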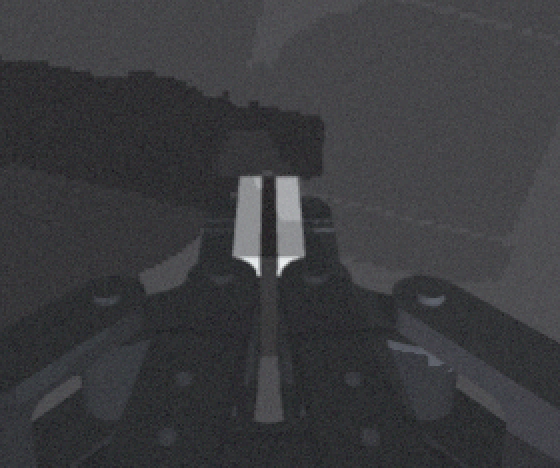

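Emit:
drive_tool --rows '[30,0,0,0,0,0,70,58,0,0,0,0,0,70,58,0,0,0,0,0,70]'

```text
clock: 4.82
eef_pos: [583.0, -150.9, 8.6]
tcp_rot: [-2.076, 1.565, 2.64]
contact_force: [-1.1, 0.4, 0.3]
opening: 0.635
```

```bash
python3 -c "
from h import *
s,p,R=pose();print(p,s['opening'])
cv2.imwrite('pics/s5.png',cv2.convertScaleAbs(grab_frame('scene')[160:270,200:320,::-1],alpha=1.8,beta=20).repeat(5,0).repeat(5,1))
q=camera_params('scene')
for dx in(0,30,45):print(((w2pix(q,[p+[dx,0,k] for k in(0,20,40,60)])-[200,160])*5).round().tolist())
"
```

```text
[ 583.00787481 -150.89372972    8.57343434] 0.6351015314099844
[[128.0, 389.0], [127.0, 370.0], [125.0, 351.0], [123.0, 332.0]]
[[133.0, 424.0], [131.0, 406.0], [129.0, 387.0], [127.0, 367.0]]
[[135.0, 442.0], [133.0, 424.0], [131.0, 405.0], [129.0, 386.0]]
```

View pics/s5.png

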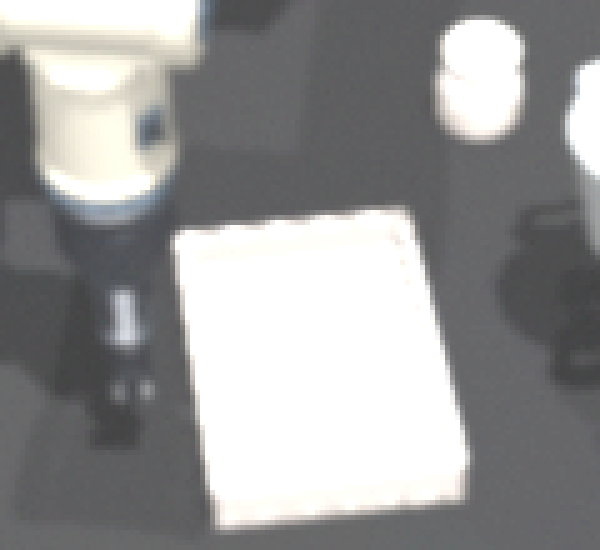

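Emit:
drive_tool --rows '[5,0,0,0,0,0,70,10,0,0,0,0,0,70,10,0,0,0,0,0,70]'

```text
clock: 5.25
eef_pos: [584.1, -151.2, -0.0]
tcp_rot: [-2.227, 1.567, 2.488]
contact_force: [0.6, -0.8, 0.0]
opening: 0.701
```

Emit:
drive_tool --rows '[4,0,0,0,0,0,70,8,0,0,0,0,0,70,8,0,0,0,0,0,70]'

```text
clock: 5.62
eef_pos: [583.8, -151.1, -8.4]
tcp_rot: [-2.16, 1.566, 2.555]
contact_force: [-0.2, -0.1, -0.3]
opening: 0.696
```

Emit:
drive_tool --rows '[6,0,0,0,0,0,70,10,0,0,0,0,0,70,10,0,-8,0,0,0,70,10,0,-16,0,0,0,70,10,0,-24,0,0,0,70,10,0,-32,0,0,0,70,10,0,-40,0,0,0,70,10,0,-48,0,0,0,70]'

```text
clock: 6.62
eef_pos: [583.7, -102.7, -18.2]
tcp_rot: [-2.137, 1.567, 2.579]
contact_force: [0.1, -2.7, 0.7]
opening: 0.696
```

```bash
python3 -c "
from h import *
np.set_printoptions(suppress=True)
plan([(585,22,-18,0)])
cv2.imwrite('pics/s6.png',grab_frame('scene')[145:275,200:400,::-1].repeat(4,0).repeat(4,1))"
```

```text
t 6.62 pos [ 583.7 -102.7  -18.2] F [ 0.1 -2.7  0.7] open 0.7
[[-0.003, 1.0, 0.003], [0.002, 0.003, -1.0], [-1.0, -0.003, -0.002]]
(585, 22, -18) [   0.1    1.7 -124.7] [ 0.2 -0.1  0.2]
```

View pics/s6.png

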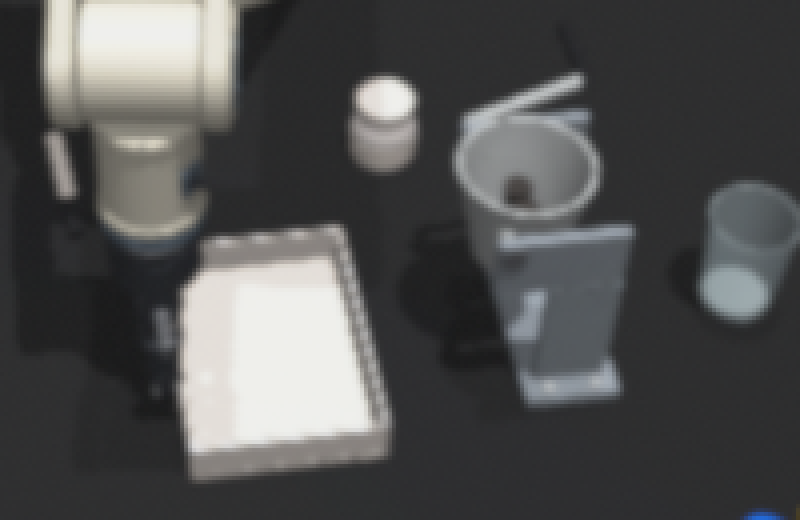

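Emit:
drive_tool --rows '[0,0,-10,0,0,0,70,0,0,-20,0,0,0,70,0,0,-30,0,0,0,70,0,0,-40,0,0,0,70,0,0,-50,0,0,0,70,0,0,-60,0,0,0,70,0,0,-70,0,0,0,70,0,0,-80,0,0,0,70,0,0,-90,0,0,0,70,0,0,-98,0,0,0,70]'

```text
clock: 7.92
eef_pos: [583.3, -3.2, -18.0]
tcp_rot: [-2.207, 1.566, 2.509]
contact_force: [0.7, -1.2, -1.7]
opening: 0.702
```

Emit:
drive_tool --rows '[0,0,-5,0,0,0,70,0,0,-10,0,0,0,70,0,0,-14,0,0,0,70,0,0,-18,0,0,0,70]'

```text
clock: 8.43
eef_pos: [583.2, 15.0, -18.0]
tcp_rot: [-2.188, 1.566, 2.528]
contact_force: [0.9, -1.9, -1.5]
opening: 0.702
```

```bash
python3 -c "
from h import *
np.set_printoptions(suppress=True)
plan([(585,22,-18,0)])
cv2.imwrite('pics/s7.png',grab_frame('scene')[145:275,200:400,::-1].repeat(4,0).repeat(4,1))
cv2.imwrite('pics/t7.png',grab_frame('top')[120:280,90:320,::-1].repeat(3,0).repeat(3,1))"
```

```text
t 8.43 pos [583.2  15.  -18. ] F [ 0.9 -1.9 -1.5] open 0.7
[[-0.004, 1.0, 0.003], [0.003, 0.003, -1.0], [-1.0, -0.004, -0.003]]
(585, 22, -18) [ 0.1  1.8 -7. ] [ 0.2 -0.1  0.2]
```

View pics/s7.png

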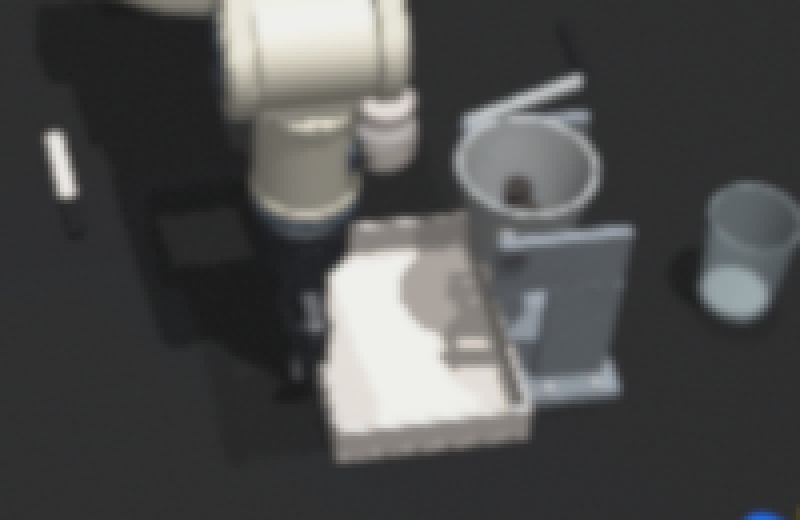

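View pics/t7.png

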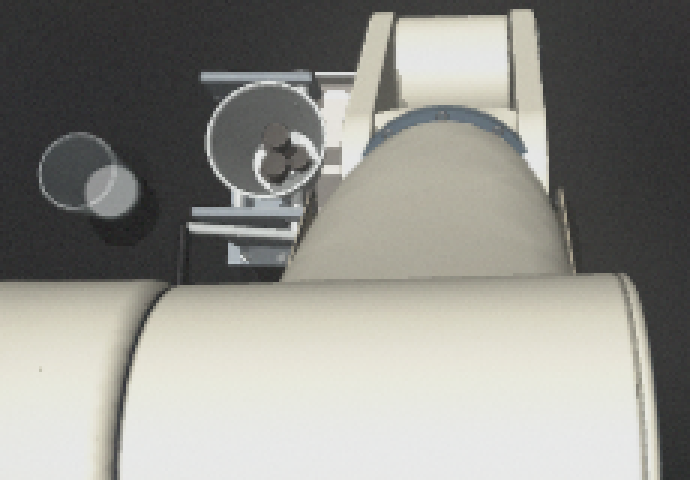

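Emit:
drive_tool --rows '[0,0,-2,0,0,0,70,0,0,-4,0,0,0,70,0,0,-6,0,0,0,70]'

```text
clock: 8.9
eef_pos: [583.3, 21.2, -17.8]
tcp_rot: [-2.251, 1.566, 2.464]
contact_force: [-0.0, -2.1, -0.6]
opening: 0.698
```

Emit:
drive_tool --rows '[0,0,-1,0,0,0,70,0,0,-2,0,0,0,70,0,0,-3,0,0,0,70]'

```text
clock: 9.28
eef_pos: [582.6, 22.1, -17.8]
tcp_rot: [-1.625, 1.566, 3.091]
contact_force: [-2.8, -19.4, 4.1]
opening: 0.699
```

Emit:
drive_tool --rows '[0,0,10,0,0,0,70,0,0,40,0,0,0,70,-60,0,50,0,0,0,70,-120,0,50,0,0,0,70,-180,0,50,0,0,0,60,-240,0,50,0,0,0,50,-300,0,50,0,0,0,50,-350,0,50,0,0,0,50,-350,0,50,0,0,0,50]'

```text
clock: 10.4
eef_pos: [586.6, -28.0, 337.0]
tcp_rot: [1.646, 1.567, 0.079]
contact_force: [-0.2, 0.0, -0.3]
opening: 0.499
```

```bash
python3 -c "
from h import *
np.set_printoptions(suppress=True)
plan([(456,261,330,np.pi/2),(456,261,330,-np.pi/2)]);print(r.sense()['qpos'].round(2))
cv2.imwrite('pics/s8.png',grab_frame('scene')[145:275,200:400,::-1].repeat(4,0).repeat(4,1))"
```

```text
t 10.4 pos [586.6 -28.  337. ] F [-0.2  0.  -0.3] open 0.5
[[0.003, 1.0, 0.004], [0.0, 0.004, -1.0], [-1.0, 0.003, -0.0]]
(456, 261, 330) [   6.7 -129.6 -289.4] [-89.8   0.1  -0.2]
(456, 261, 330) [   6.7 -129.6 -289.4] [90.2 -0.2 -0.1]
[-0.05  0.19  1.55  0.    1.4  -0.05]
```

View pics/s8.png

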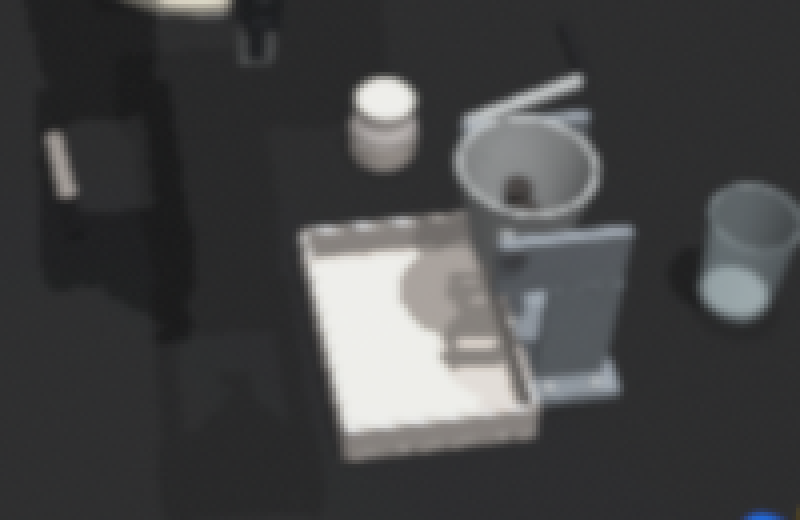

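Emit:
drive_tool --rows '[0,-13,-29,-9,0,0,50,1,-26,-58,-18,0,0,50,2,-39,-87,-27,0,0,50,3,-52,-116,-36,0,0,50,4,-65,-145,-45,0,0,50,5,-78,-174,-54,0,0,50,6,-91,-203,-63,0,0,50,7,-104,-232,-72,0,0,50,7,-117,-260,-81,0,0,50,7,-130,-289,-90,0,0,50]'

```text
clock: 11.7
eef_pos: [452.9, 261.1, 325.5]
tcp_rot: [-2.952, 1.567, -2.943]
contact_force: [-0.4, 0.4, 0.4]
opening: 0.5
```

```bash
python3 -c "
from h import *
np.set_printoptions(suppress=True)
plan([(456,261,158,np.pi/2)]);print(r.sense()['qpos'].round(2))
s,p,R=pose();c=camera_params('wrist')
T=np.eye(4);T[:3,:3]=R.as_matrix();T[:3,3]=p;P=T@c['tool_from_camera']
cv2.imwrite('pics/w9.png',cv2.convertScaleAbs(grab_frame('wrist')[:,:,::-1],alpha=2,beta=20))
print(w2pix(c,[(426,261,206),(492,261,206),(511,155,185),(511,261,185),(576,193,200)],P).round())"
```

```text
t 11.7 pos [452.9 261.1 325.5] F [-0.4  0.4  0.4] open 0.5
[[-0.003, -0.009, 1.0], [-0.001, 1.0, 0.009], [-1.0, -0.001, -0.004]]
(456, 261, 158) [167.5  -0.    3.6] [ 0.5 -0.2  0. ]
[ 0.52  0.09  1.69  0.    1.36 -1.06]
[[254. 146.]
 [253. 215.]
 [150. 224.]
 [253. 225.]
 [187. 287.]]
```

View pics/w9.png

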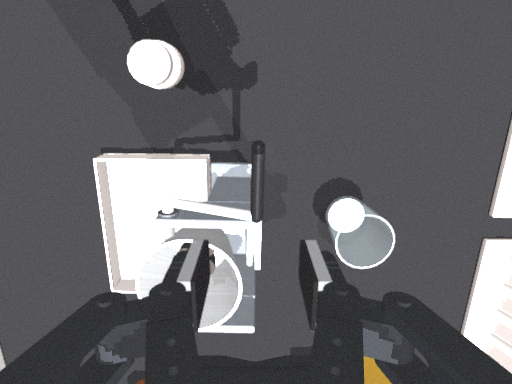

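Emit:
drive_tool --rows '[30,1,3,0,0,0,45,75,1,3,0,0,0,45,120,1,3,0,0,0,45,150,1,3,0,0,0,45,167,1,3,0,0,0,45,167,1,3,0,0,0,45]'

```text
clock: 12.5
eef_pos: [453.0, 264.6, 157.1]
tcp_rot: [3.128, 1.564, -3.139]
contact_force: [0.7, 0.1, 0.2]
opening: 0.444
```

```bash
python3 -c "
from h import *
cv2.imwrite('pics/w10.png',cv2.convertScaleAbs(grab_frame('wrist')[:,:,::-1],alpha=2,beta=20))
cv2.imwrite('pics/s10.png',grab_frame('scene')[80:230,260:420,::-1].repeat(4,0).repeat(4,1))"
```

```text
(no output)
```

View pics/w10.png

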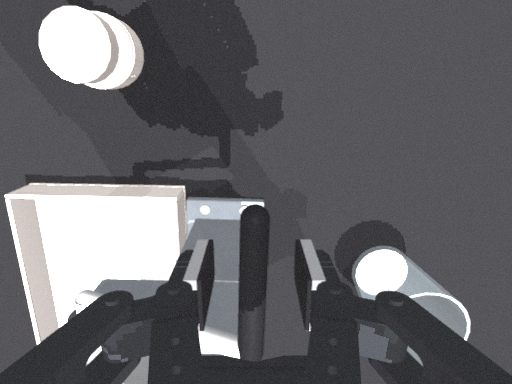

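View pics/s10.png

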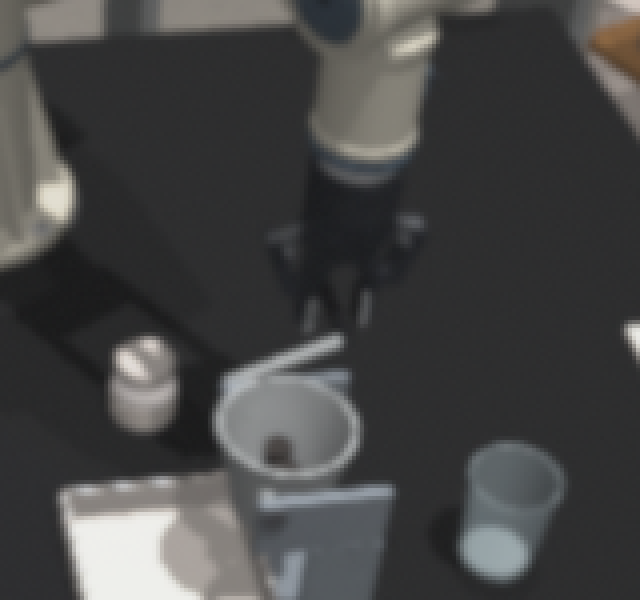

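```bash
cat >> h.py <<'E'
def arc(qs,x=455,y0=170,off=48,k=0.5,phis=None):
    s,p,R=pose();print("t",round(s["clock"],2),p.round(1),s["contact_force"].round(1),round(s["opening"],2))
    for i,q in enumerate(qs):
        L=1.2-q;ph=k*L if phis is None else phis[i]
        B=np.array([x,y0+100*np.sin(L),170+100*np.cos(L)])
        tx=-np.array([0,np.sin(ph),np.cos(ph)]);tz=np.array([1.,0,0]);G=Ro.from_matrix(np.c_[tx,np.cross(tz,tx),tz])
        d=R.inv().apply(B+off*tx-p);rv=np.degrees((R.inv()*G).as_rotvec())
        print(round(q,2),[round(float(v)) for v in d]+[round(float(v),1) for v in rv])
E
python3 -c "
from h import *
arc([0,0,0,0],phis=[.15,.3,.45,.6])"
```

```text
t 12.6 [454.4 265.4 159.1] [ 0.5  0.6 -0.3] 0.45
0 [0, -9, 0, 1.0, -0.1, -8.7]
0 [-1, -16, 0, 1.0, -0.1, -17.3]
0 [-4, -23, 0, 1.0, 0.0, -25.9]
0 [-8, -29, 0, 1.0, 0.1, -34.5]
```

Emit:
drive_tool --rows '[0,-8,0,1,0,-9,45,-1,-15,0,1,0,-17,45,-4,-22,0,1,0,-26,45,-8,-28,0,1,0,-34,45,-8,-28,0,1,0,-34,45]'

```text
clock: 13.22
eef_pos: [455.0, 239.2, 166.8]
tcp_rot: [-1.569, 0.98, -1.566]
contact_force: [-0.6, 0.3, -0.5]
opening: 0.454
```

```bash
python3 -c "
from h import *
print(r.sense()['qpos'].round(2))
arc([0],phis=[.6])
cv2.imwrite('pics/w11.png',cv2.convertScaleAbs(grab_frame('wrist')[:,:,::-1],alpha=2,beta=20))"
```

```text
[ 0.78  0.47  1.69 -0.42  1.43 -0.64]
t 13.22 [455.  239.2 166.8] [-0.6  0.3 -0.5] 0.45
0 [2, -2, 0, 0.1, 0.1, -0.5]
```

View pics/w11.png

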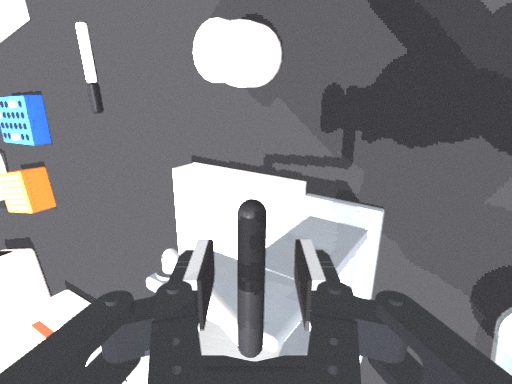

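```bash
python3 -c "
from h import *
arc(np.arange(0,.75,.1),y0=171.5)"
```

```text
t 13.28 [455.1 238.7 167.1] [-1.4  0.4 -1.1] 0.45
0.0 [1, -1, 0, 0.0, 0.1, -0.6]
0.1 [-4, -7, 0, 0.1, 0.1, 2.2]
0.2 [-9, -13, 0, 0.1, 0.1, 5.1]
0.3 [-13, -20, 0, 0.1, 0.1, 8.0]
0.4 [-16, -28, 0, 0.1, 0.1, 10.8]
0.5 [-18, -35, 0, 0.1, 0.1, 13.7]
0.6 [-19, -43, 0, 0.1, 0.1, 16.6]
0.7 [-19, -50, 0, 0.1, 0.1, 19.4]
```

Emit:
drive_tool --rows '[1,-1,0,0,0,0,25,1,-1,0,0,0,0,25,1,-1,0,0,0,0,25,-4,-7,0,0,0,2,25,-9,-13,0,0,0,5,25,-13,-20,0,0,0,8,25,-16,-28,0,0,0,11,25,-16,-28,0,0,0,11,25]'

```text
clock: 14.28
eef_pos: [455.5, 224.2, 197.6]
tcp_rot: [-1.561, 1.177, -1.561]
contact_force: [0.1, 1.9, -0.2]
opening: 0.252
```

```bash
python3 -c "
from h import *
arc(np.arange(.4,1.35,.1),y0=171.5)
cv2.imwrite('pics/w12.png',cv2.convertScaleAbs(grab_frame('wrist')[:,:,::-1],alpha=2,beta=20))
cv2.imwrite('pics/s12.png',grab_frame('scene')[80:230,260:420,::-1].repeat(4,0).repeat(4,1))"
```

```text
t 14.28 [455.5 224.2 197.6] [ 0.1  1.9 -0.2] 0.25
0.4 [2, 1, -1, -0.1, 0.2, -0.4]
0.5 [-2, -6, 0, -0.1, 0.2, 2.5]
0.6 [-4, -13, 0, -0.0, 0.2, 5.3]
0.7 [-6, -21, 0, -0.0, 0.2, 8.2]
0.8 [-7, -28, 0, -0.0, 0.2, 11.1]
0.9 [-7, -36, 0, -0.0, 0.2, 13.9]
1.0 [-7, -43, 0, -0.0, 0.2, 16.8]
1.1 [-5, -51, 0, -0.0, 0.2, 19.7]
1.2 [-2, -58, 0, -0.0, 0.2, 22.5]
1.3 [1, -65, 0, -0.0, 0.2, 25.4]
```

View pics/w12.png

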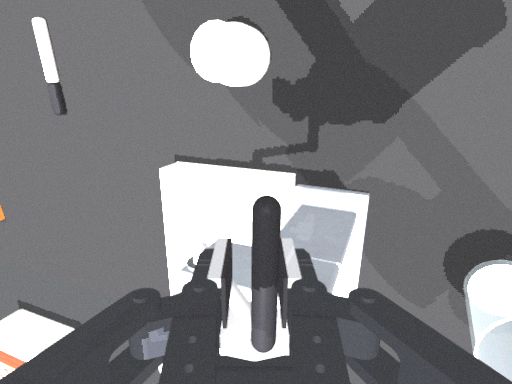

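View pics/s12.png

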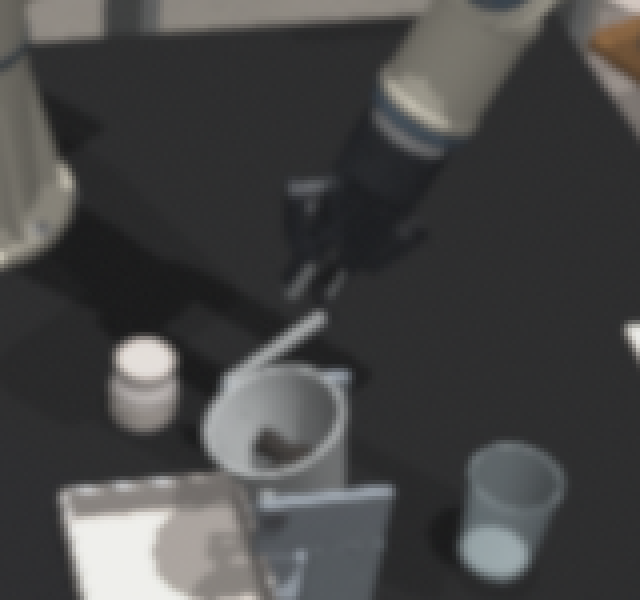

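Emit:
drive_tool --rows '[-2,-6,0,0,0,2.5,25,-4,-13,0,0,0,5,25,-6,-21,0,0,0,8,25,-7,-28,0,0,0,11,25,-7,-36,0,0,0,14,25,-7,-43,0,0,0,17,25,-5,-51,0,0,0,20,25,-2,-58,0,0,0,22.5,25,1,-65,0,0,0,25,25,1,-65,0,0,0,25,25]'

```text
clock: 15.62
eef_pos: [455.4, 162.7, 220.7]
tcp_rot: [1.512, 1.532, 1.512]
contact_force: [0.7, 1.1, -0.1]
opening: 0.251
```

```bash
python3 -c "
from h import *
arc(np.arange(1.3,2.45,.1),y0=171.5)
cv2.imwrite('pics/w13.png',cv2.convertScaleAbs(grab_frame('wrist')[:,:,::-1],alpha=2,beta=20))"
```

```text
t 15.62 [455.4 162.7 220.7] [ 0.7  1.1 -0.1] 0.25
1.3 [-1, 1, 0, 0.0, 0.1, 0.6]
1.4 [0, -6, 0, 0.0, 0.1, 3.5]
1.5 [2, -14, 0, 0.0, 0.1, 6.4]
1.6 [5, -21, 0, 0.0, 0.1, 9.2]
1.7 [8, -28, 0, 0.0, 0.1, 12.1]
1.8 [13, -34, 0, 0.0, 0.1, 15.0]
1.9 [18, -40, 0, 0.0, 0.1, 17.8]
2.0 [23, -45, 0, 0.0, 0.1, 20.7]
2.1 [30, -50, 0, 0.0, 0.1, 23.6]
2.2 [37, -54, 0, 0.0, 0.1, 26.4]
2.3 [44, -57, -1, 0.0, 0.1, 29.3]
2.4 [52, -59, -1, 0.0, 0.1, 32.2]
```

View pics/w13.png

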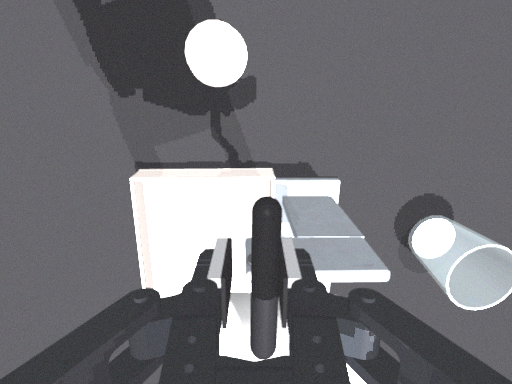

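Emit:
drive_tool --rows '[0,-6,0,0,0,3.5,25,2,-14,0,0,0,6.5,25,5,-21,0,0,0,9,25,8,-28,0,0,0,12,25,13,-34,0,0,0,15,25,18,-40,0,0,0,18,25,23,-45,0,0,0,20.5,25,30,-50,0,0,0,23.5,25,37,-54,0,0,0,26.5,25,37,-54,0,0,0,26.5,25]'

```text
clock: 16.92
eef_pos: [454.6, 110.0, 180.3]
tcp_rot: [1.574, 1.071, 1.574]
contact_force: [0.2, 0.0, 1.1]
opening: 0.253
```

```bash
python3 -c "
from h import *
arc([2.2,2.25,2.3,2.35,2.4,2.45],y0=171.5)
cv2.imwrite('pics/w14.png',cv2.convertScaleAbs(grab_frame('wrist')[:,:,::-1],alpha=2,beta=20))
cv2.imwrite('pics/s14.png',grab_frame('scene')[100:270,240:420,::-1].repeat(3,0).repeat(3,1))"
```

```text
t 16.93 [454.6 110.  180.3] [0.2 0.  1.1] 0.25
2.2 [-1, 1, 0, -0.0, -0.1, 0.0]
2.25 [1, -2, 0, -0.0, -0.1, 1.5]
2.3 [4, -5, 0, -0.0, -0.1, 2.9]
2.35 [7, -8, 0, -0.0, -0.1, 4.3]
2.4 [10, -11, 0, -0.0, -0.1, 5.7]
2.45 [13, -13, 0, -0.1, -0.1, 7.2]
```

View pics/w14.png

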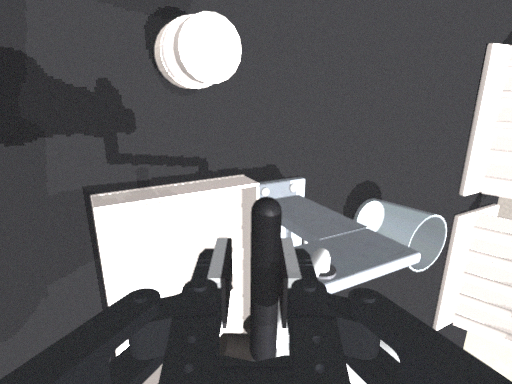

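View pics/s14.png

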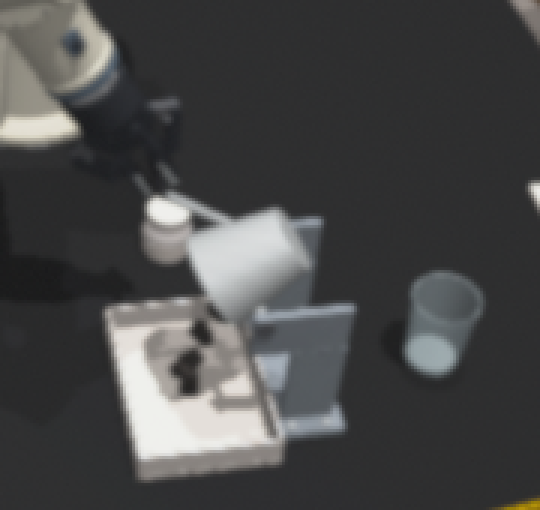

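Stoppers are dropping into the tray, and the bar is still caged. I'll tip a little further and wait.

Emit:
drive_tool --rows '[1,-2,0,0,0,1.5,25,4,-5,0,0,0,3,25,7,-8,0,0,0,4.5,25,10,-11,0,0,0,5.5,25,10,-11,0,0,0,5.5,25,10,-11,0,0,0,5.5,25,10,-11,0,0,0,5.5,25,10,-11,0,0,0,5.5,25,10,-11,0,0,0,5.5,25,10,-11,0,0,0,5.5,25]'

```text
clock: 18.27
eef_pos: [455.1, 105.5, 167.2]
tcp_rot: [1.57, 0.976, 1.571]
contact_force: [-0.9, -0.1, -0.5]
opening: 0.247
```

```bash
python3 -c "
from h import *
arc(np.arange(2.4,1.35,-.1),y0=171.5)
cv2.imwrite('pics/w15.png',cv2.convertScaleAbs(grab_frame('wrist')[:,:,::-1],alpha=2,beta=20))
cv2.imwrite('pics/s15.png',cv2.resize(grab_frame('scene')[100:270,240:420,::-1],None,fx=4,fy=3.5,interpolation=2))"
```

```text
t 18.27 [455.1 105.5 167.2] [-0.9 -0.1 -0.5] 0.25
2.4 [0, 0, 0, 0.1, -0.0, 0.3]
2.3 [-5, 6, 0, 0.1, -0.0, -2.6]
2.2 [-9, 12, 0, 0.1, -0.0, -5.4]
2.1 [-13, 19, 0, 0.1, -0.0, -8.3]
2.0 [-16, 27, 0, 0.1, -0.0, -11.2]
1.9 [-18, 34, 0, 0.1, 0.0, -14.0]
1.8 [-19, 42, 0, 0.1, 0.0, -16.9]
1.7 [-20, 50, 0, 0.1, 0.0, -19.7]
1.6 [-19, 57, 0, 0.1, 0.0, -22.6]
1.5 [-18, 65, 0, 0.1, 0.0, -25.5]
1.4 [-15, 72, 0, 0.1, 0.0, -28.3]
```

View pics/s15.png

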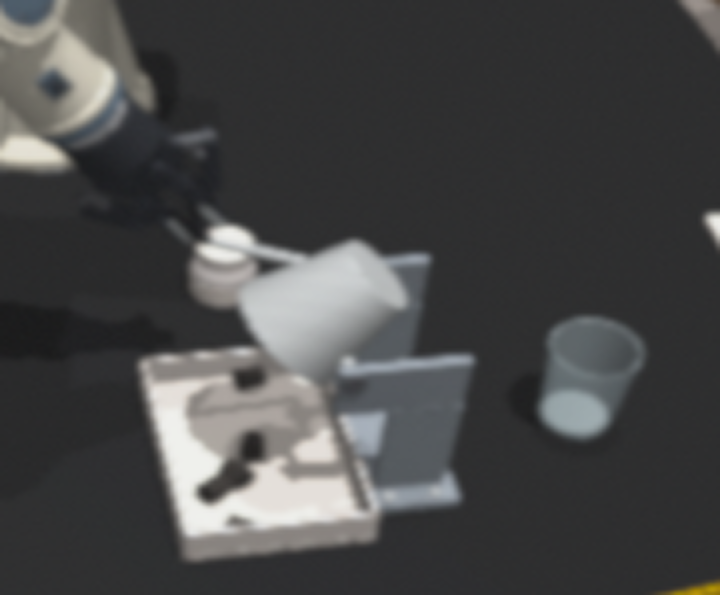

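View pics/w15.png

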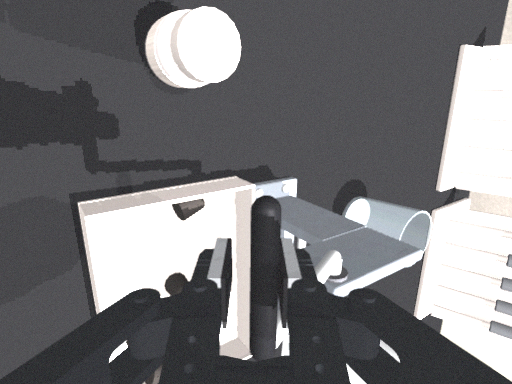

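```bash
python3 -c "
from h import *
cv2.imwrite('pics/t16.png',cv2.resize(grab_frame('top')[120:260,110:290,::-1],None,fx=4,fy=4,interpolation=2))
cv2.imwrite('pics/s16.png',cv2.resize(grab_frame('scene')[180:265,270:350,::-1],None,fx=7,fy=7,interpolation=2))"
```

```text
(no output)
```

View pics/s16.png

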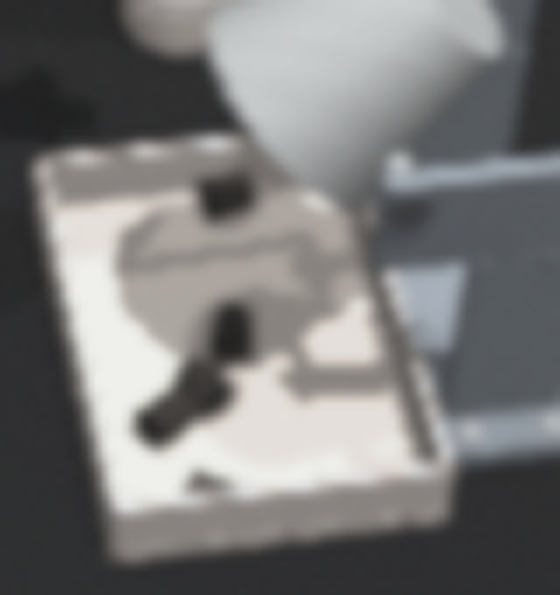

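View pics/t16.png

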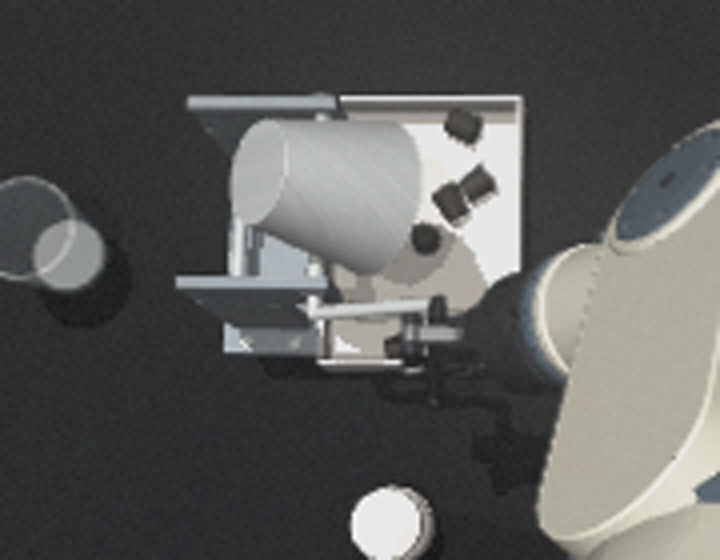

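Emit:
drive_tool --rows '[-5,6,0,0,0,-2.5,25,-9,12,0,0,0,-5.5,25,-13,19,0,0,0,-8.5,25,-16,27,0,0,0,-11,25,-18,34,0,0,0,-14,25,-19,42,0,0,0,-17,25,-20,50,0,0,0,-19.5,25,-19,57,0,0,0,-22.5,25,-18,65,0,0,0,-25.5,25,-15,72,0,0,0,-28,25]'

```text
clock: 19.73
eef_pos: [455.2, 156.7, 220.3]
tcp_rot: [1.559, 1.467, 1.56]
contact_force: [-0.6, -3.1, 1.4]
opening: 0.252
```

```bash
python3 -c "
from h import *
arc(np.arange(1.4,.35,-.1),y0=171.5)
cv2.imwrite('pics/w17.png',cv2.convertScaleAbs(grab_frame('wrist')[:,:,::-1],alpha=2,beta=20))"
```

```text
t 19.73 [455.2 156.7 220.3] [-0.6 -3.1  1.4] 0.25
1.4 [0, 0, 0, 0.1, 0.1, -0.2]
1.3 [0, 7, 0, 0.1, 0.1, -3.1]
1.2 [0, 15, 0, 0.1, 0.1, -6.0]
1.1 [1, 22, 0, 0.1, 0.1, -8.8]
1.0 [3, 30, 0, 0.1, 0.1, -11.7]
0.9 [6, 37, 0, 0.1, 0.1, -14.6]
0.8 [10, 43, 0, 0.1, 0.1, -17.4]
0.7 [14, 50, 0, 0.1, 0.1, -20.3]
0.6 [19, 55, 0, 0.0, 0.1, -23.1]
0.5 [25, 60, 0, 0.0, 0.1, -26.0]
0.4 [32, 65, 0, 0.0, 0.1, -28.9]
```

View pics/w17.png

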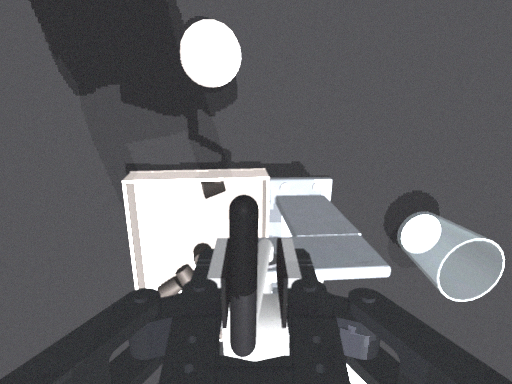

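Emit:
drive_tool --rows '[0,7,0,0,0,-3,25,0,15,0,0,0,-6,25,1,22,0,0,0,-9,25,3,30,0,0,0,-11.5,25,6,37,0,0,0,-14.5,25,10,43,0,0,0,-17.5,25,14,50,0,0,0,-20.5,25,19,55,0,0,0,-23,25,25,60,0,0,0,-26,25,32,65,0,0,0,-29,25]'

```text
clock: 21.02
eef_pos: [455.4, 225.6, 195.3]
tcp_rot: [-1.569, 1.167, -1.568]
contact_force: [1.1, -1.0, 2.2]
opening: 0.248
```

```bash
python3 -c "
from h import *
arc([.4,.3,.2,.1,.05,0,-.03,-.06,-.1],y0=171.5)
cv2.imwrite('pics/w18.png',cv2.convertScaleAbs(grab_frame('wrist')[:,:,::-1],alpha=2,beta=20))"
```

```text
t 21.02 [455.4 225.6 195.3] [ 1.1 -1.   2.2] 0.25
0.4 [0, -1, 0, 0.0, 0.1, 0.2]
0.3 [5, 6, 0, 0.0, 0.1, -2.6]
0.2 [10, 12, 0, 0.0, 0.1, -5.5]
0.1 [15, 17, 0, 0.0, 0.1, -8.4]
0.05 [18, 20, 0, 0.0, 0.1, -9.8]
0 [22, 22, 0, 0.0, 0.1, -11.2]
-0.03 [24, 24, 0, 0.0, 0.1, -12.1]
-0.06 [26, 25, 0, 0.0, 0.1, -12.9]
-0.1 [29, 27, 0, 0.0, 0.1, -14.1]
```

View pics/w18.png

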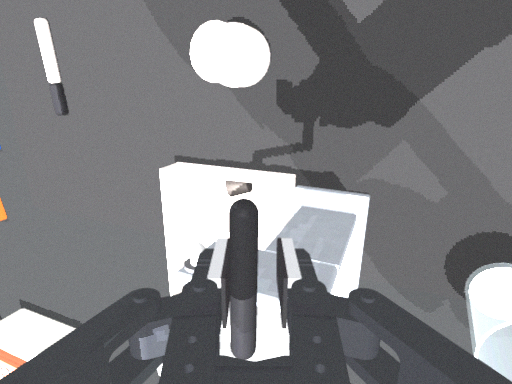

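Emit:
drive_tool --rows '[5,6,0,0,0,-2.5,25,10,12,0,0,0,-5.5,25,15,17,0,0,0,-8.5,25,18,20,0,0,0,-10,25,22,22,0,0,0,-11,25,24,24,0,0,0,-12,25,26,25,0,0,0,-13,25,26,25,0,0,0,-13,25]'

```text
clock: 22.08
eef_pos: [454.9, 237.6, 162.0]
tcp_rot: [-1.571, 0.933, -1.571]
contact_force: [-1.2, -8.2, 13.5]
opening: 0.251
```

```bash
python3 -c "
from h import *
arc([0,-.06,-.1,-.15],y0=171.5)
cv2.imwrite('pics/w19.png',cv2.convertScaleAbs(grab_frame('wrist')[:,:,::-1],alpha=2,beta=20))"
```

```text
t 22.07 [454.9 237.6 162. ] [-1.2 -8.2 13.5] 0.25
0 [-4, -3, 0, 0.0, 0.0, 2.2]
-0.06 [0, 1, 0, 0.0, 0.0, 0.5]
-0.1 [2, 3, 0, 0.0, 0.0, -0.7]
-0.15 [5, 6, 0, 0.0, 0.0, -2.1]
```

View pics/w19.png

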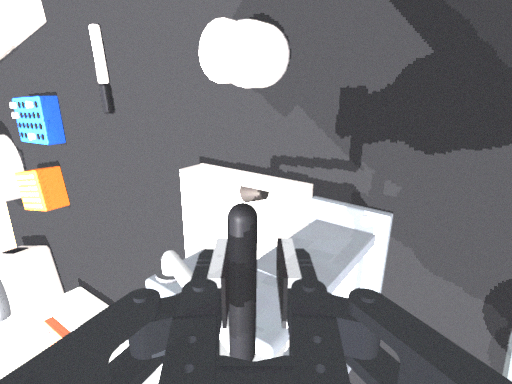

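Emit:
drive_tool --rows '[0,-2,0,0,0,0,45,0,-3,0,0,0,0,45,0,-3,0,0,0,0,45,-10,-3,0,0,0,0,45,-30,-3,0,0,0,0,45,-60,-3,0,0,0,0,45,-100,-3,0,0,0,0,45,-150,-3,0,0,0,0,45,-150,-3,0,0,0,0,45]'

```text
clock: 23.25
eef_pos: [455.8, 327.6, 287.3]
tcp_rot: [-1.564, 0.938, -1.564]
contact_force: [0.6, 0.4, -1.3]
opening: 0.448
```

```bash
python3 -c "
from h import *
arc([0],y0=171.5)
cv2.imwrite('pics/w20.png',cv2.convertScaleAbs(grab_frame('wrist')[:,:,::-1],alpha=2,beta=20))
cv2.imwrite('pics/t20.png',cv2.resize(grab_frame('top')[120:270,100:290,::-1],None,fx=4,fy=3.9,interpolation=2))
cv2.imwrite('pics/s20.png',cv2.resize(grab_frame('scene')[140:270,270:420,::-1],None,fx=5,fy=4.5,interpolation=2))"
```

```text
t 23.25 [455.8 327.6 287.3] [ 0.6  0.4 -1.3] 0.45
0 [150, -1, -1, -0.0, 0.2, 1.9]
```

View pics/t20.png

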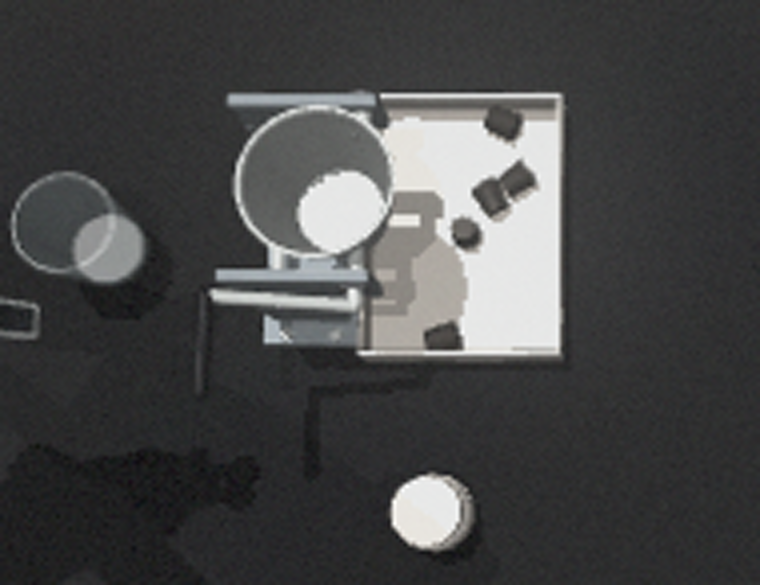

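View pics/s20.png

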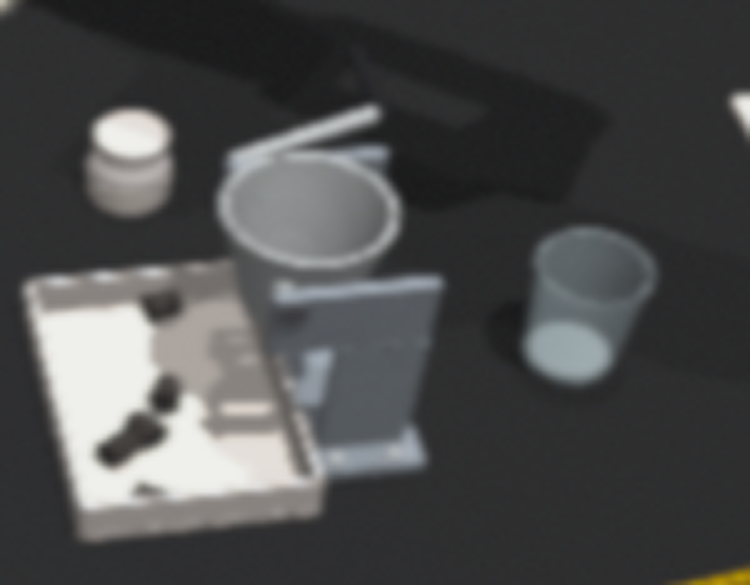

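View pics/w20.png

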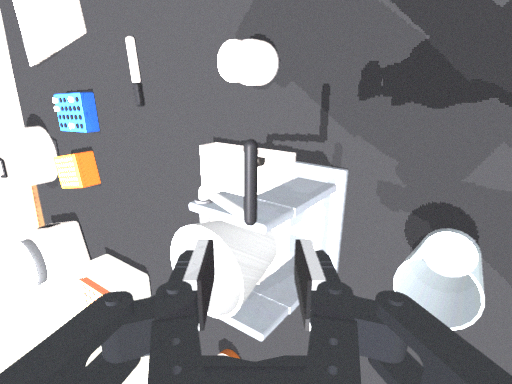

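```bash
python3 -c "
from rig import sign_off,r
print(r.sense()['contact_force'],sign_off())"
```

```text
the job is handed in; nothing more can be done
[ 0.09041528 -1.62612805 -0.17116381] None
```

I slid the tray flush against the stand's foot, tipped the pot with the lever until all five stoppers fell into the tray, and swung the pot back upright. The job was handed in just after 23 s of the 62 s limit.

**Last checks:**
- **Stoppers:** the top picture shows all five lying in the tray and the pot empty.
- **Pot:** on the way back it pressed on its upright stop at about 16 N. In the top picture the lever bar is within about a pixel of where it started.
- **Tray:** its long side lies along the foot in the pictures. The pushing force jumped from about 2 N to 19 N when it met the foot.
- **Bystanders:** the jar and beaker look unmoved in the final pictures. The marker, tube rack and tip box are in the wrist view, but I did not compare them with the start.
- **Robot:** it is clear of everything. The force readings at the end were at most about 1.6 N, close to the sensor noise.

**Disagreement with the description:** the fingertips sit well behind the stated TCP, about 35 mm when shut and 48 mm when open by the pictures. Because of this, my first push passed over the tray wall without touching it. I confirmed the offset by lowering the fingers beside the tray and corrected for it from then on. The lever bar also read about 3 mm further along y than the top camera gave, which the loose grip around it allowed for.

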